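# Load the sprung tin dispenser and hold it down flush

## Robot

A 6-joint arm with a two-finger parallel gripper is mounted at the origin on a cart in front of the work surface, level with it; the furniture and walls round the work are solid. World frame = base frame: x ahead of the robot, y to its left, z up, the work surface at z = 0. Lengths are in m, angles in rad, forces in N, time in s.
With the tool pointing down it reaches from about 0.35 to 0.775 m from the base axis. Payload 5.5 kg.
Tool frame: the origin (TCP) lies between the finger pads; the fingertips stand 8 mm ahead of it and the grasp point (between the pads) lies 11 mm behind it; z points along the fingers, y is the line along which they close (so a half turn about z gives the same grasp; the last joint's range is limited). The gripper opens to 85 mm and grips with 20 to 120 N. Pads are 22 mm wide; open, the fingers measure 114 mm over their backs; the gripper's body (76 mm by 85 mm) begins 54 mm behind the grasp point. The pads swing forward as they close: fully open they stand 13 mm farther back than shut.
Start: joints at [0.967, 0.313, 0.046, 1.304, 0, 1.431], TCP at [0.257, 0.514, 0.239] pointing down, gripper open.
Joint ranges: [-2.76, 2.76], [-0.86, 1.69], [-1.03, 1.26], [-2.2, 2.34], [-1.47, 1.5], [-3.14, 3.14]. Speed limits (rad/s): [2.57, 2.57, 3.14, 3.14, 3.14, 3.14].

## Interface

Orientations are given as a unit quaternion [w, x, y, z].
In Python, from workcell import status, vision, job gives the robot as it stands. The module is installed in compiled form; this text tells all that it offers.
- The arm moves only by the tool apply_moves, never from a script. Its argument "moves" is one flat list of numbers, 6 for each row, row after row: the shift along the world's x, y, z in units of 25 mm (1.0 is 25 mm), then the turn, a rotation vector about the world's x, y, z in rad. In form: [x, y, z, rx, ry, rz, x, y, z, rx, ry, rz, ...]. A call has 1 to 20 rows; each row is the pose to reach, as a shift and turn from the pose commanded when the call began; what a row does not reach only later rows make up. A row lasts 1/12 s, in which the tool goes at most 41.7 mm and 7.16 degrees, less where a joint would pass 70% of its speed; a pose out of reach is approached as far as the arm can. A call with a gripper value outside its range is refused whole. "claw" is the opening in per cent of the stroke, from 0 (shut) to 100 (fully open), set as the call begins (left out, the last holds). The fingers move at their own pace and stop on an object; "newtons" is the grip in N (left out, the last holds). Time passes only in rows, so rows that repeat a pose let the fingers close. It gives the time, the measured TCP pose, the force, the opening and the grip force at its end, in the units of the state.
- status.get_state(): the state, without advancing time (a new reading comes with each control period).
- vision.read_camera(name): name is "scene" or "top"; returns a dict with "image" (420x560x3 uint8, blue, green, red), "camera_matrix" (3x3 intrinsics, pixels), "dist_coeffs" ([k1, k2, p1, p2, k3] as OpenCV has them; the pictures are not rectified), "camera_from_world" (4x4, takes a point from world to camera coordinates). Camera axes: x right, y down, z forward; pixel columns grow to the right and rows downward; lengths in m; the calibration is good to about 2 mm. A picture is of the moment at which its call begins. There is no depth.
- job.hand_in(): hands the job in; it is judged then, once.
The state is a dict: "clock": time; "joint_pos": joint angles; "qvel": joint speeds; "tau": joint torques, N m; "tcp_pos": TCP position; "orientation": TCP orientation; "wrist_force": force on the tool from outside, world axes, zero at the start; "ft_torque": the same for the moment, N m; "finger_gap": finger opening in m; "grip_force": force on a finger pad.
Only numpy, scipy, OpenCV 4.12 (cv2) and the standard library are available. Lean on these libraries where they do the work, as an engineer would, in place of code of your own. Each camera call takes 0.05 s, during which the arm holds its last target. There are 200 camera calls.

## Task

Load the sprung dispenser on the worktop with the two flat-lidded tins: set the taller tin squarely on the lift platform between the guide rods, then the lower tin squarely on top of it. Then press the column straight down against the spring until the top of the upper tin is level with the tops of the guide rods, so that I could fit the cover, and keep it there steadily for at least two seconds: the job finishes while you are still holding it down, so do not let go. Leave the salt shaker, food tin, honey jar and mug where they stand.

Things in the scene. Friction and masses are not known exactly. Their poses are not given: they have to be found in the camera images.
- dispenser: Sprung tin dispenser, fixed to the worktop: wooden base 118 x 88 x 14 mm (long side along its x axis, z up), eight upright steel rods of 6 mm diameter, two near each corner, with rounded tops 120 mm above the worktop. Rod centres at x = +-36, y = +-32 mm (long sides) and x = +-47, y = +-17 mm (short sides), so the free space between the rods is 88 mm (x) by 58 mm (y), and the middle 66 mm of each long side is open for fingers. Origin: centre of the base's underside.
- rim (a point): Point on the dispenser's centre line at the height of the rod tops, 120 mm above the worktop; axes as the dispenser.
- platform_top (a point): Centre of the upper face of the dispenser's lift platform, an aluminium plate 78 x 48 x 6 mm (long side along x) on a spring between the rods; 62 mm above the worktop when up. Moves with the platform.
- platform (a joint): Downward travel of the lift platform in m: 0 = up (as found), hard stop at 0.042. A spring pushes it up with about 6 N at 0, growing by 250 N/m (the tins do not sink it by their own weight); with both tins loaded, the upper lid is level with the rod tops at 0.030, where a push of about 10 N is needed. It springs back up when let go.
- tin_tall: The taller closed rectangular tin, plain bare metal with a flat lid that does not come off, 80 x 50 x 52 mm high, about 0.15 kg, loose and upright on the worktop. Long side along its x axis, z up; origin: centre of its underside. Grip across the 50 mm.
- tin_tall_lid (a point): Centre of the taller tin's flat upper face, 52 mm above its underside.
- tin_low: The lower closed rectangular tin, same metal and footprint, 80 x 50 x 36 mm high, about 0.10 kg, loose and upright on the worktop. Long side along its x axis, z up; origin: centre of its underside. Grip across the 50 mm. The two tins swap places from start to start.
- tin_low_lid (a point): Centre of the lower tin's flat upper face, 36 mm above its underside.
- salt_shaker: Salt shaker, 44 mm across, 90 mm high, loose between the tins and the dispenser; leave alone. Origin: centre of its underside.
- food_tin: Round food tin with a printed label, 75 mm across, 58 mm high, loose, to the near right of the dispenser; not part of the column, leave alone. Origin: centre of its underside.
- honey_jar: Honey jar, 71 mm across, 110 mm high, loose, behind the dispenser near the wall; leave alone. Origin: centre of its underside.
- mug: Ceramic mug, 92 x 127 x 95 mm high with its handle, loose on the steel drainer; leave alone. Origin: centre of its underside.

How it is judged:
On the way, in this order (a step that is already met when the one before it is completed fails the run):
1. the taller tin sits squarely on the lift platform between the rods, released (horizontal distance between tin_tall and rim below 0.008 m and angle between tin_tall's own z axis and vertical below 0.06 rad and angle between the x axis of tin_tall and the x axis of dispenser, either way round below 0.17 rad and z of tin_tall in the frame of platform_top between -0.004 and 0.004 m and contact force between the fingers and tin_tall below 0.5 N), for 0.2 s.
2. the lower tin sits squarely on top of the taller tin, in the dispenser (horizontal distance between each of tin_tall, tin_low and rim below 0.008 m and angle between each of tin_tall, tin_low's own z axis and vertical below 0.06 rad and angle between the x axis of each of tin_tall, tin_low and the x axis of dispenser, either way round below 0.17 rad and z of tin_tall in the frame of platform_top between -0.004 and 0.004 m and z of tin_low in the frame of tin_tall_lid between -0.004 and 0.004 m), for 0.2 s.
3. the column is held down with the upper lid level with the rod tops for two seconds (all of step 2 and z of tin_low_lid in the frame of rim between -0.005 and 0.005 m and contact force between any of the arm, the fingers and tin_low above 3 N), for 1.9 s.
At the end, for the whole second after the job is handed in: Robot still pressing the lower tin (over 3 N), platform still; upper lid level with the rod tops within 5 mm; lower tin on taller tin on platform (gaps under 4 mm), both within 8 mm of the dispenser's centre line, upright within 0.06 rad, in line with it within 0.17 rad (all of step 3 and velocity of joint platform between -0.02 and 0.02 m/s); the arm keeps its last pose, push and grip.
It fails at once if the salt shaker is shifted by more than 25 mm or tipped (distance of salt_shaker from where it was at the start of the episode above 0.025 m or angle between salt_shaker's own z axis and vertical above 0.3 rad).
It fails at once if the round food tin is shifted by more than 25 mm or tipped (distance of food_tin from where it was at the start of the episode above 0.025 m or angle between food_tin's own z axis and vertical above 0.3 rad).
It fails at once if the honey jar is shifted by more than 25 mm or tipped (distance of honey_jar from where it was at the start of the episode above 0.025 m or angle between honey_jar's own z axis and vertical above 0.3 rad).
It fails at once if the mug is shifted by more than 25 mm or tipped (distance of mug from where it was at the start of the episode above 0.025 m or angle between mug's own z axis and vertical above 0.3 rad).
It also fails if it takes over 61 s, if anything falls off the work surface, if the arm or the gripper's body presses on something with over 40 N, if the wrist force passes 120 N, or if a joint passes its speed limit or range.

## Working session

There is one attempt and no reset: what is moved stays moved. The work goes in short steps, Python scripts to look and compute and a tool call to move; the robot and the scene stay as the last step left them, time stands still between calls to the robot, and variables do not carry over. Pictures are saved under pics/ and viewed, at most 10 in all, crops included, and the job is handed in when it is done.

Besides the shell and the picture viewer there is one more tool, called after ">>>" by a JSON object that holds its "op" and its "data". apply_moves: Moves the arm, as the interface text tells. Its arguments: {"type":"object","properties":{"moves":{"type":"array","items":{"type":"number"}},"claw":{"type":"number"},"newtons":{"type":"number"}},"required":["moves"]}

```bash
mkdir -p pics
cat > h.py <<'E'
import cv2, numpy as np
from workcell import status, vision, job
def cam(n):
    c=vision.read_camera(n); return {k:np.array(v) for k,v in c.items()}
def ray(c,uv,z):
    p=cv2.undistortPoints(np.array(uv,float).reshape(-1,1,2),c["camera_matrix"],c["dist_coeffs"]).reshape(-1,2)
    T=c["camera_from_world"];R=T[:3,:3];o=-R.T@T[:3,3]
    d=np.c_[p,np.ones(len(p))]@R
    return o+d*((z-o[2])/d[:,2])[:,None]
def proj(c,P):
    T=c["camera_from_world"]
    return cv2.projectPoints(np.array(P,float).reshape(-1,1,3),cv2.Rodrigues(T[:3,:3])[0],T[:3,3],c["camera_matrix"],c["dist_coeffs"])[0].reshape(-1,2)
E
python3 - <<'E'
from h import *
for n in("top","scene"):
    c=cam(n);cv2.imwrite(f"pics/{n}0.png",c["image"]);T=c["camera_from_world"];print(n,(-T[:3,:3].T@T[:3,3]).round(3),c["camera_matrix"][0,0])
s=status.get_state();print({k:np.round(v,3) for k,v in s.items()})
E
```

```text
top [0.435 0.083 0.979] 446.9238072075136
scene [ 0.073 -0.483  0.476] 433.0744374544291
{'clock': np.float64(0.1), 'joint_pos': array([ 0.967,  0.314,  0.045,  1.304, -0.   ,  1.431]), 'qvel': array([ 0.001, -0.001,  0.003, -0.001,  0.002,  0.002]), 'tau': array([ 2.0000e-03, -4.8173e+01,  2.9924e+01,  1.3000e-02, -0.0000e+00,
        0.0000e+00]), 'tcp_pos': array([0.257, 0.514, 0.239]), 'orientation': array([-0.   ,  0.23 ,  0.973, -0.001]), 'wrist_force': array([-0.218, -0.103, -0.674]), 'ft_torque': array([0.001, 0.016, 0.001]), 'grip_force': np.float64(0.0), 'finger_gap': np.float64(0.085)}
```

View pics/top0.png

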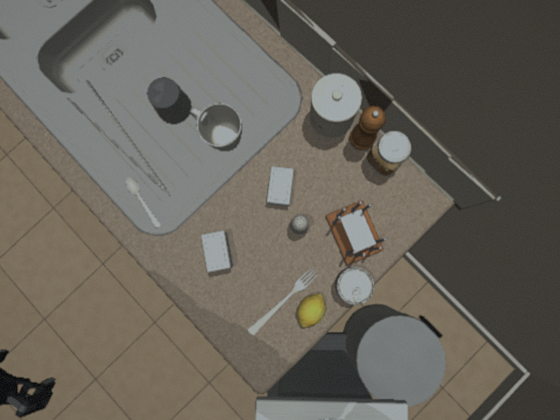

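View pics/scene0.png

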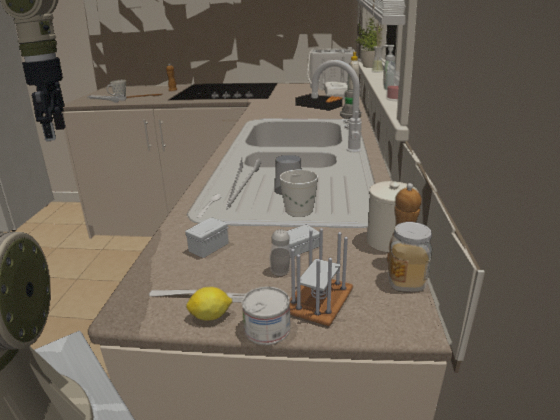

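Top view: tins at about (281,186) and (216,252), with the dispenser at (356,232), shaker at (300,225), round tin at (354,286) and jar at (390,150). In the scene view the tins are at (208,237) and (303,240). Next I measure the lids and the dispenser.

Run:
```python
from h import *
c=cam("top");im=c["image"];hsv=cv2.cvtColor(im,cv2.COLOR_BGR2HSV)
print(hsv[186,281],hsv[252,216],hsv[232,356],hsv[210,250],hsv[257,345])
m=((hsv[...,2]>135)&(hsv[...,1]<45)).astype(np.uint8)
for nm,(x,y) in dict(R=(281,186),L=(216,252),P=(356,232)).items():
    s=np.zeros_like(m);s[y-32:y+32,x-32:x+32]=m[y-32:y+32,x-32:x+32]
    n,l,st,_=cv2.connectedComponentsWithStats(s)
    k=1+np.argmax(st[1:,4]);ct=max(cv2.findContours((l==k).astype(np.uint8),0,1)[0],key=len)
    (u,v),wh,a=cv2.minAreaRect(ct)
    for z in([.036,.052] if nm!='P' else [.062]):
        b=ray(c,cv2.boxPoints(((u,v),(wh[0]+1,wh[1]+1),a)),z)
        e=[b[1]-b[0],b[2]-b[1]];L=max(e,key=np.linalg.norm)
        print(nm,z,(round(u,1),round(v,1)),np.round(b.mean(0),4),np.round([np.linalg.norm(q) for q in e],4),'ang',np.degrees(np.arctan2(L[1],L[0])).round(1))
o=((hsv[...,0]<14)&(hsv[...,1]>110)&(hsv[...,2]>60)).astype(np.uint8);s=np.zeros_like(o);s[195:272,320:390]=o[195:272,320:390]
pts=cv2.findNonZero(s);r=cv2.minAreaRect(pts);b=ray(c,cv2.boxPoints((r[0],(r[1][0]+1,r[1][1]+1),r[2])),.014);print('base',r,b.mean(0).round(4),np.round([np.linalg.norm(b[1]-b[0]),np.linalg.norm(b[2]-b[1])],3),(b[1]-b[0])[:2],(b[2]-b[1])[:2])
for nm,uv,z in[("salt",(300,224),.09),("food",(355,286),.058),("jar",(394,148),.11),("mug",(220,125),.09),("pepper",(373,118),.15)]:print(nm,ray(c,[uv],z).round(3))
big=cv2.resize(im[150:280,190:400],None,fx=3.8,fy=3.8,interpolation=cv2.INTER_CUBIC);cv2.imwrite("pics/crop1.png",big)
```

```text
[100  14 170] [ 99  11 166] [103  11 170] [ 19  44 123] [ 13 118  80]
R 0.036 (279.8, 184.7) [0.6012 0.1142 0.036 ] [0.0802 0.0503] ang -5.5
R 0.052 (279.8, 184.7) [0.5984 0.1137 0.052 ] [0.0789 0.0494] ang -5.5
L 0.036 (215.0, 250.6) [0.4584 0.2485 0.036 ] [0.0511 0.0822] ang -168.2
L 0.052 (215.0, 250.6) [0.458  0.2457 0.052 ] [0.0503 0.0808] ang -168.2
P 0.062 (357.6, 230.1) [ 0.5044 -0.0475  0.062 ] [0.0501 0.0792] ang -158.2
base ((354.2564697265625, 232.23410034179688), (53.503360748291016, 39.387786865234375), 67.16634368896484) [ 0.5037 -0.0471  0.014 ] [0.088 0.117] [ 0.03540542 -0.0805878 ] [-0.10792432 -0.04441162]
salt [[0.513 0.071 0.09 ]]
food [[ 0.391 -0.042  0.058]]
jar [[ 0.665 -0.114  0.11 ]]
mug [[0.715 0.238 0.09 ]]
pepper [[ 0.713 -0.066  0.15 ]]
```

View pics/crop1.png

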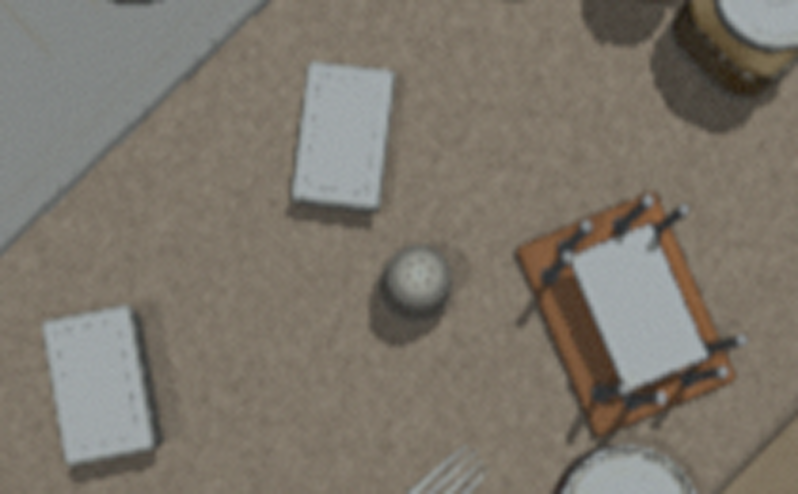

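Footprints fit 80x50 mm with L at z=52 and R at z=36. So the tall tin is L at (0.458, 0.246), 11.8°, and the low tin is R at (0.601, 0.114), -5.5°. The dispenser is at (0.504, -0.047), 22°. Going above the tall tin.

>>> {"op": "apply_moves", "data": {"moves": [8.04,-10.73,-4.4,0,0,0.67,8.04,-10.73,-4.4,0,0,0.67,8.04,-10.73,-4.4,0,0,0.67,8.04,-10.73,-4.4,0,0,0.67,8.04,-10.73,-4.4,0,0,0.67,8.04,-10.73,-4.4,0,0,0.67,8.04,-10.73,-4.4,0,0,0.67,8.04,-10.73,-4.4,0,0,0.67,8.04,-10.73,-4.4,0,0,0.67,8.04,-10.73,-4.4,0,0,0.67,8.04,-10.73,-4.4,0,0,0.67,8.04,-10.73,-4.4,0,0,0.67,8.04,-10.73,-4.4,0,0,0.67], "claw": 100, "newtons": 40}}

```text
clock: 1.23
tcp_pos: [0.4578, 0.247, 0.1297]
orientation: [0.0, -0.104, 0.995, 0.0]
wrist_force: [-0.1, 0.6, 0.7]
finger_gap: 0.0852
grip_force: 0.0
```

Run:
```python
from h import *
c=cam("scene");im=c["image"].copy()
def box(cx,cy,a,h,col):
    a=np.radians(a);u=np.array([np.cos(a),np.sin(a)]);v=np.array([-u[1],u[0]])
    for z in(0,h):
        P=[list(np.array([cx,cy])+sx*.04*u+sy*.025*v)+[z] for sx,sy in((1,1),(1,-1),(-1,-1),(-1,1))]
        cv2.polylines(im,[proj(c,P).round().astype(int)],True,col,1)
box(.458,.2457,11.8,.052,(0,0,255));box(.601,.1142,-5.5,.036,(0,0,255))
a=np.radians(22)
for x,y in[(36,32),(36,-32),(-36,32),(-36,-32),(47,17),(47,-17),(-47,17),(-47,-17)]:
    q=proj(c,[[.504+(x*np.cos(a)-y*np.sin(a))/1e3,-.0473+(x*np.sin(a)+y*np.cos(a))/1e3,.12]])[0];cv2.circle(im,tuple(q.round().astype(int)),2,(0,255,0),1)
cv2.imwrite("pics/s1.png",cv2.resize(im[130:330,140:400],None,fx=3,fy=3,interpolation=cv2.INTER_CUBIC))
s=status.get_state();print(s["tcp_pos"],s["orientation"],s["joint_pos"])
```

```text
[0.45773385 0.2471987  0.12980833] [ 2.58768434e-04 -1.03893994e-01  9.94588318e-01  2.22070124e-04] [ 3.40600531e-01  2.68160641e-01 -2.92495911e-01  1.00953258e+00
  3.10506116e-04  1.32436988e-01]
```

View pics/s1.png

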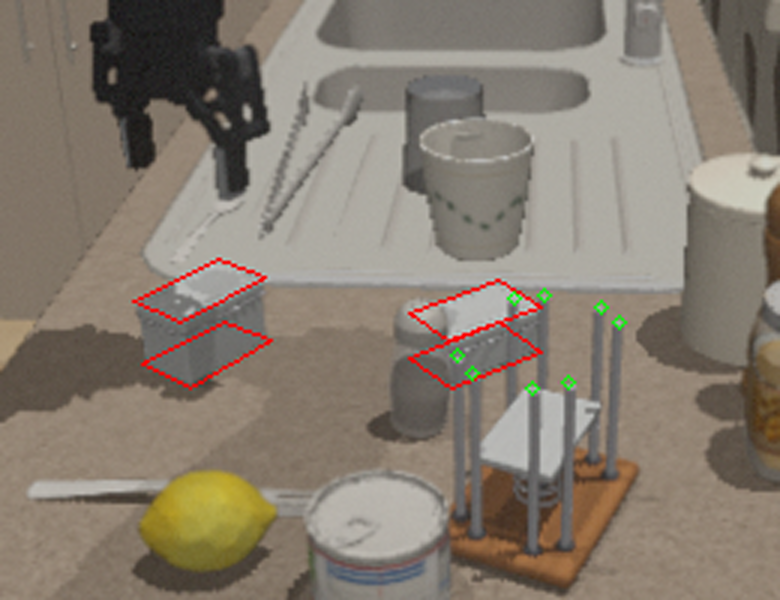

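The overlay confirms the left tin, at about (200,320) in the crop, is the tall one. The projected rod tops (green) land on the rods. Descending and gripping.

>>> {"op": "apply_moves", "data": {"moves": [0,-0.03,-1.4,0,0,0,0,-0.03,-2.8,0,0,0,0,-0.03,-3.6,0,0,0,0,-0.03,-4.2,0,0,0,0,-0.03,-4.2,0,0,0,0,-0.03,-4.2,0,0,0,0,-0.03,-4.2,0,0,0]}}

```text
clock: 1.87
tcp_pos: [0.4588, 0.2464, 0.0256]
orientation: [0.001, -0.104, 0.995, 0.0]
wrist_force: [0.2, 0.3, -0.1]
finger_gap: 0.0854
grip_force: 0.0
```

>>> {"op": "apply_moves", "data": {"moves": [0,0,0,0,0,0,0,0,0,0,0,0,0,0,0,0,0,0,0,0,0,0,0,0,0,0,0,0,0,0,0,0,0,0,0,0,0,0,0,0,0,0,0,0,0,0,0,0], "claw": 0, "newtons": 40}}

```text
clock: 2.53
tcp_pos: [0.4592, 0.2457, 0.0256]
orientation: [0.001, -0.103, 0.995, 0.001]
wrist_force: [-0.7, 0.7, 5.8]
finger_gap: 0.0494
grip_force: 43.0
```

>>> {"op": "apply_moves", "data": {"moves": [0,0,1.4,0,0,0,0,0,2.8,0,0,0,0,0,4.2,0,0,0,0,0,5.4,0,0,0,0,0,6.4,0,0,0,0.3,-1.7,6.4,0,0,0.03,0.5,-3.2,6.4,0,0,0.06,0.7,-4.7,6.4,0,0,0.09,0.9,-6.2,6.4,0,0,0.12,1.2,-7.7,6.4,0,0,0.15,1.4,-9.0,6.4,0,0,0.178,1.6,-10.2,6.4,0,0,0.178,1.8,-11.2,6.4,0,0,0.178,1.84,-11.7,6.4,0,0,0.178,1.84,-11.7,6.4,0,0,0.178,1.84,-11.7,6.4,0,0,0.178,1.84,-11.7,6.4,0,0,0.178]}}

```text
clock: 3.95
tcp_pos: [0.5037, -0.0463, 0.1841]
orientation: [-0.0, -0.191, 0.982, 0.001]
wrist_force: [-1.0, 0.4, -0.6]
finger_gap: 0.0494
grip_force: 42.7
```

Run:
```python
from h import *
s=status.get_state();print(s["tcp_pos"],s["orientation"],s["finger_gap"])
for n,(x0,y0,x1,y1) in dict(top=(290,160,430,300),scene=(240,150,400,330)).items():
    c=cam(n);im=c["image"].copy();a=np.radians(22);u=np.array([np.cos(a),np.sin(a),0]);v=np.array([-u[1],u[0],0])
    cen=np.array([.504,-.0473,0])
    for z in(s["tcp_pos"][2]-.024,s["tcp_pos"][2]+.028):
        P=[cen+[0,0,z]+sx*.04*u+sy*.025*v for sx,sy in((1,1),(1,-1),(-1,-1),(-1,1))]
        cv2.polylines(im,[(proj(c,P)*16).round().astype(int)],True,(0,0,255),1,cv2.LINE_AA,4)
    cv2.imwrite(f"pics/{n}2.png",cv2.resize(im[y0:y1,x0:x1],None,fx=3.3,fy=3.3,interpolation=cv2.INTER_CUBIC))
a=cv2.imread("pics/top2.png");b=cv2.imread("pics/scene2.png");h=max(len(a),len(b))
o=np.zeros((h,a.shape[1]+b.shape[1],3),np.uint8);o[:len(a),:a.shape[1]]=a;o[:len(b),a.shape[1]:]=b
cv2.imwrite("pics/both2.png",cv2.resize(o,(800,int(h*800/o.shape[1])))if o.shape[1]>800 else o);
```

```text
[ 0.50370476 -0.04629872  0.1841409 ] [-3.52491871e-04 -1.91177122e-01  9.81555359e-01  5.11582632e-04] 0.04938645393783395
```

View pics/both2.png

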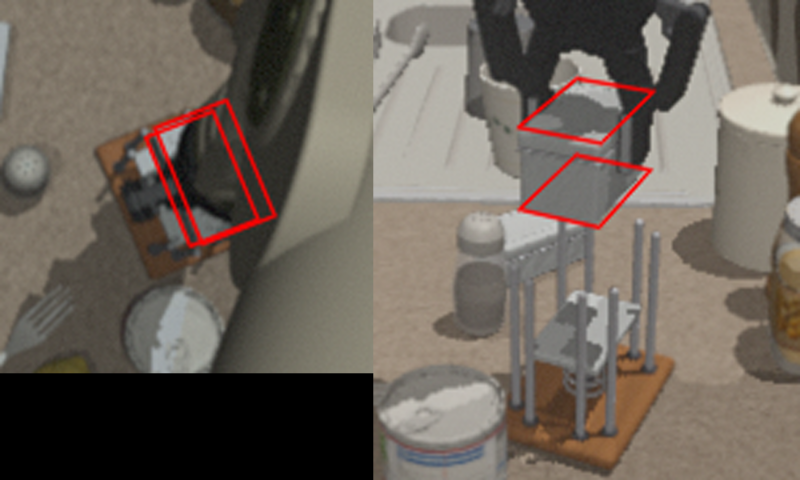

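Top view: the arm hides most of the column. In the scene view the held tin, around (575,165), follows the projected target box to within a couple of pixels. Descending slowly between the rods.

>>> {"op": "apply_moves", "data": {"moves": [0.04,-0.04,0,0,0,0,0.04,-0.04,-0.6,0,0,0,0.04,-0.04,-1.0,0,0,0,0.04,-0.04,-1.3,0,0,0,0.04,-0.04,-1.5,0,0,0,0.04,-0.04,-1.7,0,0,0,0.04,-0.04,-1.9,0,0,0,0.04,-0.04,-2.1,0,0,0,0.04,-0.04,-2.1,0,0,0,0.04,-0.04,-2.1,0,0,0]}}

```text
clock: 4.88
tcp_pos: [0.5051, -0.0482, 0.1316]
orientation: [-0.0, -0.191, 0.982, 0.0]
wrist_force: [-0.3, 0.9, -2.0]
finger_gap: 0.0493
grip_force: 42.8
```

>>> {"op": "apply_moves", "data": {"moves": [0,0,-0.4,0,0,0,0,0,-0.8,0,0,0,0,0,-1.1,0,0,0,0,0,-1.4,0,0,0,0,0,-1.6,0,0,0,0,0,-1.72,0,0,0,0,0,-1.72,0,0,0,0,0,-1.72,0,0,0]}}

```text
clock: 5.55
tcp_pos: [0.5053, -0.0482, 0.0888]
orientation: [-0.0, -0.191, 0.982, 0.0]
wrist_force: [0.1, -0.2, -1.2]
finger_gap: 0.0494
grip_force: 42.9
```

>>> {"op": "apply_moves", "data": {"moves": [0,0,-0.04,0,0,0,0,0,-0.04,0,0,0,0,0,-0.04,0,0,0]}}

```text
clock: 5.8
tcp_pos: [0.5055, -0.0483, 0.0881]
orientation: [0.0, -0.191, 0.982, -0.0]
wrist_force: [-0.3, 0.6, -2.5]
finger_gap: 0.0497
grip_force: 42.9
```

>>> {"op": "apply_moves", "data": {"moves": [0,0,0,0,0,0,0,0,0,0,0,0,0,0,0,0,0,0,0,0,0,0,0,0,0,0,0,0,0,0,0,0,0,0,0,0], "claw": 90}}

```text
clock: 6.3
tcp_pos: [0.5053, -0.0482, 0.0879]
orientation: [0.0, -0.191, 0.982, -0.0]
wrist_force: [-0.2, 0.7, -0.6]
finger_gap: 0.0771
grip_force: 0.0
```

>>> {"op": "apply_moves", "data": {"moves": [0,0,0.6,0,0,0,0,0,1.4,0,0,0,0,0,2.6,0,0,0,0,0,4.0,0,0,0,0,0,4.0,0,0,0,1.0,1.6,4.0,0,0,-0.08,2.0,3.0,3.6,0,0,-0.2,3.0,4.5,3.2,0,0,-0.32,3.8,6.0,2.6,0,0,-0.42,3.8,6.4,2.0,0,0,-0.48,3.8,6.48,1.4,0,0,-0.48,3.8,6.48,1.4,0,0,-0.48,3.8,6.48,1.4,0,0,-0.48,3.8,6.48,1.4,0,0,-0.48], "claw": 100}}

```text
clock: 7.47
tcp_pos: [0.6004, 0.1132, 0.1236]
orientation: [0.0, 0.048, 0.999, -0.0]
wrist_force: [0.5, -0.6, 0.5]
finger_gap: 0.0853
grip_force: 0.0
```

Run:
```python
from h import *
s=status.get_state();print(s["tcp_pos"],s["orientation"],s["finger_gap"])
for n,(x0,y0,x1,y1) in dict(top=(270,160,410,300),scene=(240,150,400,330)).items():
    c=cam(n);im=c["image"].copy();a=np.radians(22);u=np.array([np.cos(a),np.sin(a),0]);v=np.array([-u[1],u[0],0])
    cen=np.array([.504,-.0473,0])
    for z in(.114,):
        P=[cen+[0,0,z]+sx*.04*u+sy*.025*v for sx,sy in((1,1),(1,-1),(-1,-1),(-1,1))]
        cv2.polylines(im,[(proj(c,P)*16).round().astype(int)],True,(0,0,255),1,cv2.LINE_AA,4)
    cv2.imwrite(f"pics/{n}3.png",cv2.resize(im[y0:y1,x0:x1],None,fx=2.6,fy=2.6,interpolation=cv2.INTER_CUBIC))
a=cv2.imread("pics/top3.png");b=cv2.imread("pics/scene3.png");h=max(len(a),len(b))
o=np.zeros((h,a.shape[1]+b.shape[1],3),np.uint8);o[:len(a),:a.shape[1]]=a;o[:len(b),a.shape[1]:]=b
print(o.shape);cv2.imwrite("pics/both3.png",o)
```

```text
[0.60041742 0.11321479 0.12357791] [ 2.94884199e-04  4.80896640e-02  9.98842979e-01 -2.52409641e-05] 0.0852545405504147
(468, 780, 3)
```

View pics/both3.png

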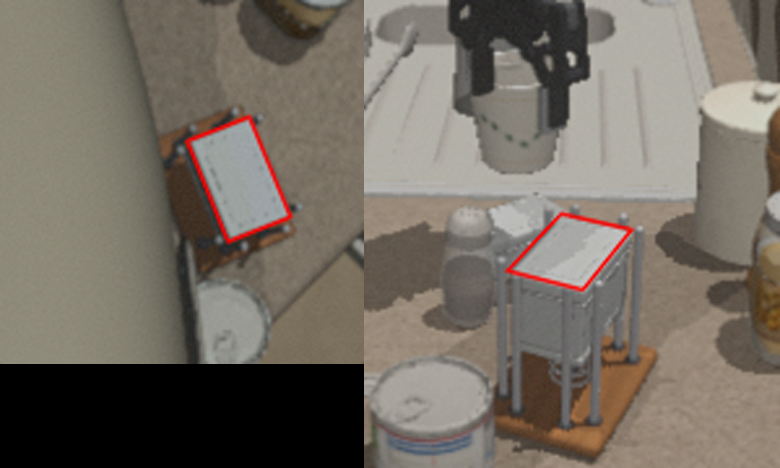

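The tall tin sits squarely: its lid fills the projected outline in both views, centred near (240,180) in the top half and (570,250) in the scene half. Now the low tin.

>>> {"op": "apply_moves", "data": {"moves": [0.03,0.04,-1.4,0,0,0,0.03,0.04,-2.8,0,0,0,0.03,0.04,-3.8,0,0,0,0.03,0.04,-4.4,0,0,0,0.03,0.04,-4.4,0,0,0,0.03,0.04,-4.4,0,0,0,0.03,0.04,-4.4,0,0,0]}}

```text
clock: 8.15
tcp_pos: [0.6025, 0.1143, 0.0148]
orientation: [0.002, 0.048, 0.999, 0.0]
wrist_force: [0.5, 0.4, 1.1]
finger_gap: 0.0855
grip_force: 0.0
```

>>> {"op": "apply_moves", "data": {"moves": [0,0,0,0,0,0,0,0,0,0,0,0,0,0,0,0,0,0,0,0,0,0,0,0,0,0,0,0,0,0,0,0,0,0,0,0,0,0,0,0,0,0,0,0,0,0,0,0], "claw": 0, "newtons": 40}}

```text
clock: 8.82
tcp_pos: [0.6021, 0.1148, 0.0143]
orientation: [0.001, 0.048, 0.999, 0.0]
wrist_force: [0.2, 0.3, 5.8]
finger_gap: 0.0493
grip_force: 42.6
```

>>> {"op": "apply_moves", "data": {"moves": [0,0,1.4,0,0,0,0,0,2.9,0,0,0,0,0,4.4,0,0,0,0,0,5.6,0,0,0,0,0,6.6,0,0,0,-0.6,-1.0,6.6,0,0,0.08,-1.4,-2.3,6.6,0,0,0.18,-2.2,-3.7,6.6,0,0,0.28,-3.0,-5.0,6.6,0,0,0.38,-3.6,-6.0,6.6,0,0,0.45,-3.88,-6.51,6.6,0,0,0.48,-3.88,-6.51,6.6,0,0,0.48,-3.88,-6.51,6.6,0,0,0.48,-3.88,-6.51,6.6,0,0,0.48]}}

```text
clock: 9.98
tcp_pos: [0.5044, -0.0476, 0.178]
orientation: [0.0, -0.191, 0.982, 0.0]
wrist_force: [0.1, 1.0, -0.6]
finger_gap: 0.0494
grip_force: 42.1
```

>>> {"op": "apply_moves", "data": {"moves": [0,0,-0.5,0,0,0,0,0,-0.9,0,0,0,0,0,-1.2,0,0,0,0,0,-1.5,0,0,0,0,0,-1.7,0,0,0,0,0,-1.7,0,0,0,0,0,-1.7,0,0,0]}}

```text
clock: 10.57
tcp_pos: [0.5038, -0.0477, 0.135]
orientation: [-0.0, -0.191, 0.982, 0.0]
wrist_force: [0.4, -0.7, -0.2]
finger_gap: 0.0495
grip_force: 42.1
```

>>> {"op": "apply_moves", "data": {"moves": [0.04,-0.01,-0.1,0,0,0,0.04,-0.01,-0.18,0,0,0,0.04,-0.01,-0.24,0,0,0,0.04,-0.01,-0.27,0,0,0,0.04,-0.01,-0.27,0,0,0,0.04,-0.01,-0.27,0,0,0]}}

```text
clock: 11.07
tcp_pos: [0.505, -0.0483, 0.1286]
orientation: [0.0, -0.191, 0.982, 0.0]
wrist_force: [-0.2, 1.0, -0.7]
finger_gap: 0.049
grip_force: 42.1
```

>>> {"op": "apply_moves", "data": {"moves": [0,0,0,0,0,0,0,0,0,0,0,0,0,0,0,0,0,0,0,0,0,0,0,0,0,0,0,0,0,0,0,0,0,0,0,0], "claw": 90}}

```text
clock: 11.57
tcp_pos: [0.505, -0.0482, 0.1286]
orientation: [0.0, -0.191, 0.982, 0.0]
wrist_force: [0.9, 0.1, 0.2]
finger_gap: 0.077
grip_force: 0.0
```

>>> {"op": "apply_moves", "data": {"moves": [0,0,0.6,0,0,0,0,0,1.4,0,0,0,0,0,2.6,0,0,0,0,0,4.0,0,0,0,0.6,1.2,4.6,0,0,0,1.6,2.7,4.6,0,0,0,2.4,4.2,4.6,0,0,0,2.8,5.6,4.6,0,0,0,2.8,6.4,4.6,0,0,0,2.8,6.4,4.6,0,0,0,2.8,6.4,4.6,0,0,0]}}

```text
clock: 12.48
tcp_pos: [0.5748, 0.1129, 0.2432]
orientation: [-0.0, -0.192, 0.981, -0.0]
wrist_force: [0.0, -0.6, -0.0]
finger_gap: 0.077
grip_force: 0.0
```

Run:
```python
from h import *
for n,(x0,y0,x1,y1) in dict(top=(270,160,410,300),scene=(240,150,400,330)).items():
    c=cam(n);im=c["image"].copy();a=np.radians(22);u=np.array([np.cos(a),np.sin(a),0]);v=np.array([-u[1],u[0],0])
    cen=np.array([.504,-.0473,0])
    for z in(.150,):
        P=[cen+[0,0,z]+sx*.04*u+sy*.025*v for sx,sy in((1,1),(1,-1),(-1,-1),(-1,1))]
        cv2.polylines(im,[(proj(c,P)*16).round().astype(int)],True,(0,0,255),1,cv2.LINE_AA,4)
    cv2.imwrite(f"pics/{n}4.png",cv2.resize(im[y0:y1,x0:x1],None,fx=2.6,fy=2.6,interpolation=cv2.INTER_CUBIC))
a=cv2.imread("pics/top4.png");b=cv2.imread("pics/scene4.png");h=max(len(a),len(b))
o=np.zeros((h,a.shape[1]+b.shape[1],3),np.uint8);o[:len(a),:a.shape[1]]=a;o[:len(b),a.shape[1]:]=b
cv2.imwrite("pics/both4.png",o)
```

```text
(no output)
```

View pics/both4.png

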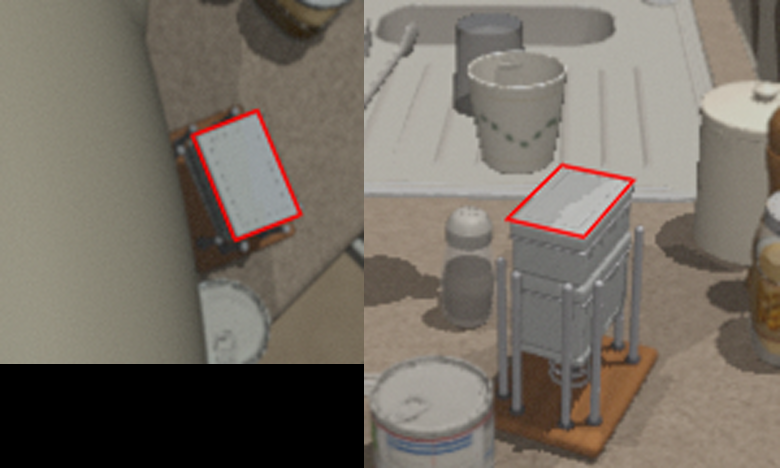

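Both views show the low tin stacked squarely, with its lid inside the outline at about (245,175) in the top half and (570,200) in the scene half. I'll shut the fingers and go over the lid to press.

>>> {"op": "apply_moves", "data": {"moves": [0,0,0,0,0,0,-0.6,-1.3,0,0,0,0,-1.2,-2.7,0,0,0,0,-1.8,-4.1,0,0,0,0,-2.4,-5.4,0,0,0,0,-2.83,-6.42,0,0,0,0,-2.83,-6.42,-1.2,0,0,0,-2.83,-6.42,-2.2,0,0,0,-2.83,-6.42,-2.5,0,0,0,-2.83,-6.42,-2.5,0,0,0,-2.83,-6.42,-2.5,0,0,0], "claw": 0}}

```text
clock: 13.5
tcp_pos: [0.5041, -0.0492, 0.1816]
orientation: [-0.0, -0.19, 0.982, 0.0]
wrist_force: [0.4, 0.4, 0.6]
finger_gap: 0.0
grip_force: 0.0
```

>>> {"op": "apply_moves", "data": {"moves": [0,0,-0.3,0,0,0,0,0,-0.6,0,0,0,0,0,-0.7,0,0,0,0,0,-0.8,0,0,0,0,0,-0.9,0,0,0,0,0,-1.0,0,0,0,0,0,-1.0,0,0,0,0,0,-1.0,0,0,0]}}

```text
clock: 14.17
tcp_pos: [0.5044, -0.0485, 0.1564]
orientation: [0.0, -0.191, 0.982, 0.0]
wrist_force: [-0.4, 1.6, 2.8]
finger_gap: 0.0001
grip_force: 1.4
```

>>> {"op": "apply_moves", "data": {"moves": [0,0.02,-0.1,0,0,0,0,0.02,-0.2,0,0,0,0,0.02,-0.3,0,0,0,0,0.02,-0.4,0,0,0,0,0.02,-0.5,0,0,0,0,0.02,-0.6,0,0,0,0,0.02,-0.7,0,0,0,0,0.02,-0.8,0,0,0,0,0.02,-0.9,0,0,0,0,0.02,-1.0,0,0,0,0,0.02,-1.07,0,0,0,0,0.02,-1.14,0,0,0,0,0.02,-1.14,0,0,0,0,0.02,-1.14,0,0,0,0,0.02,-1.14,0,0,0]}}

```text
clock: 15.42
tcp_pos: [0.5046, -0.0485, 0.1284]
orientation: [0.001, -0.191, 0.982, -0.0]
wrist_force: [-2.3, -0.6, 9.9]
finger_gap: 0.0002
grip_force: 4.9
```

Run:
```python
from h import *
s=status.get_state();print(s["tcp_pos"],s["wrist_force"])
c=cam("scene");im=c["image"].copy();a=np.radians(22);u=np.array([np.cos(a),np.sin(a),0]);v=np.array([-u[1],u[0],0])
P=[np.array([.504,-.0473,.12])+sx*.04*u+sy*.025*v for sx,sy in((1,1),(1,-1),(-1,-1),(-1,1))]
cv2.imwrite("pics/s5a.png",im)
im2=im.copy();cv2.polylines(im2,[(proj(c,P)*16).round().astype(int)],True,(0,0,255),1,cv2.LINE_AA,4)
f=lambda i:cv2.resize(i[190:330,270:390],None,fx=3.3,fy=3.3,interpolation=cv2.INTER_CUBIC)
cv2.imwrite("pics/s5.png",np.hstack([f(im),f(im2)]))
```

```text
[ 0.50459923 -0.04848709  0.12836482] [-2.28642028 -0.56364964  9.90240115]
```

View pics/s5.png

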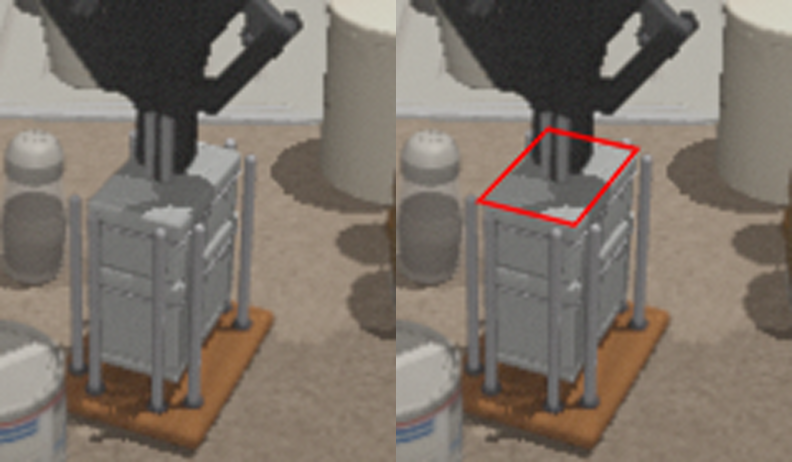

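The lid outline at 120 mm matches the lid in the scene crop, near (560,185) in the right half, and the push is about 10 N, as stated. I'll trim slightly and hold for over two seconds.

>>> {"op": "apply_moves", "data": {"moves": [0,0,-0.03,0,0,0,0,0,-0.03,0,0,0,0,0,-0.03,0,0,0,0,0,-0.03,0,0,0,0,0,-0.03,0,0,0,0,0,-0.03,0,0,0,0,0,-0.03,0,0,0,0,0,-0.03,0,0,0,0,0,-0.03,0,0,0,0,0,-0.03,0,0,0,0,0,-0.03,0,0,0,0,0,-0.03,0,0,0,0,0,-0.03,0,0,0,0,0,-0.03,0,0,0,0,0,-0.03,0,0,0,0,0,-0.03,0,0,0,0,0,-0.03,0,0,0,0,0,-0.03,0,0,0,0,0,-0.03,0,0,0,0,0,-0.03,0,0,0]}}

```text
clock: 17.13
tcp_pos: [0.5046, -0.0485, 0.1277]
orientation: [0.001, -0.191, 0.982, -0.0]
wrist_force: [-3.0, -0.6, 9.7]
finger_gap: -0.0001
grip_force: 5.0
```

>>> {"op": "apply_moves", "data": {"moves": [0,0,0,0,0,0,0,0,0,0,0,0,0,0,0,0,0,0,0,0,0,0,0,0,0,0,0,0,0,0,0,0,0,0,0,0,0,0,0,0,0,0,0,0,0,0,0,0,0,0,0,0,0,0,0,0,0,0,0,0,0,0,0,0,0,0,0,0,0,0,0,0,0,0,0,0,0,0,0,0,0,0,0,0,0,0,0,0,0,0,0,0,0,0,0,0]}}

```text
clock: 18.47
tcp_pos: [0.5046, -0.0485, 0.1277]
orientation: [0.001, -0.191, 0.982, -0.0]
wrist_force: [-2.6, -0.6, 10.8]
finger_gap: -0.0001
grip_force: 5.0
```

```bash
python3 -c "
from workcell import status,job
s=status.get_state();print(s['clock'],s['tcp_pos'],s['wrist_force'])
print(job.hand_in())"
```

```text
18.4667 [ 0.50460579 -0.04849731  0.12768716] [-2.55055695 -0.58140775 10.79703053]
the job is handed in; nothing more can be done
None
```

Both tins are stacked squarely in the dispenser, and the column is held down level with the rod tops at about 10 N; I handed the job in at 18.5 s while still pressing, and no verdict was returned.

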